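# Rotate three vibration sensors onto their own stands

## Robot

A 6-joint arm with a two-finger parallel gripper is mounted at the origin on the work surface. World frame = base frame: x ahead of the robot, y to its left, z up, the work surface at z = 0. Lengths are in m, angles in rad, forces in N, time in s.
With the tool pointing down it reaches from about 0.375 to 0.975 m from the base axis. Payload 3.8 kg.
Tool frame: the origin (TCP) lies midway between the tips of the shut fingers; the grasp point (between the pads) lies 19 mm behind it; z points along the fingers, y is the line along which they close (so a half turn about z gives the same grasp; the last joint's range is limited). The gripper opens to 85 mm and grips with 20 to 120 N. Pads are 22 mm wide; open, the fingers measure 114 mm over their backs; the gripper's body (76 mm by 85 mm) begins 54 mm behind the grasp point. The pads swing forward as they close: fully open they stand 13 mm farther back than shut.
Start: joints at [-1.315, 0.264, 1.604, -0, 1.274, -0.037], TCP at [0.195, -0.646, 0.231] pointing down, gripper open.
Joint ranges: [-2.63, 2.63], [-0.94, 2.18], [0.31, 2.57], [-1.31, 4.45], [0, 2.66], [-2.55, 2.55]. Speed limits (rad/s): [2.57, 2.57, 3.14, 3.14, 3.14, 3.14].

## Interface

Orientations are given as a rotation vector (axis times angle).
In Python, from workcell import bot gives the robot as it stands.
- The arm moves only by the tool servo_tool, never from a script. Its argument "series" is a list of rows, each a list of 7 numbers: the shift along the world's x, y, z in units of 0.15 m (1.0 is 0.15 m), then the turn, a rotation vector about the world's x, y, z in units of 180 degrees (1.0 is 180 degrees), then the closure, from 0 (fully open) to 1 (shut). A call has 1 to 20 rows; each row is the pose to reach, as a shift and turn from the pose commanded when the call began, turning the shorter way round; what a row does not reach only later rows make up. A row lasts 1/10 s, in which the tool goes at most 50 mm and 8.59 degrees, less where a joint would pass 70% of its speed; a pose out of reach is approached as far as the arm can. A call with a number of a shift or a turn outside -1 to 1 is refused whole. A call with a gripper value outside its range is refused whole. The fingers move at their own pace and stop on an object; "newtons" is the grip in N (left out, the last holds). Time passes only in rows, so rows that repeat a pose let the fingers close. It gives the time, the measured TCP pose, the force, the opening and the grip force at its end, in the units of the state.
- bot.read_state(): the state, without advancing time (a new reading comes with each control period).
- bot.read_camera(name): name is "scene" or "side" or "wrist"; returns the picture (420x560x3 uint8, red, green, blue); there is no depth.
- bot.camera_info(name): a dict with "vertical_fov" (degrees; the focal length in pixels is half the picture's height over the tangent of half this angle, whatever the lens; pixels are square), "cx", "cy" (the principal point, pixels), "R" (3x3) and "t" (3): a world point X has camera coordinates R X + t. Camera axes: x right, y down, z forward; pixel columns grow to the right and rows downward; lengths in m; the calibration is good to about 2 mm. The wrist camera is an equidistant fisheye: a pixel r from the principal point sees the ray r / f radians off the axis. A picture is of the moment at which its call begins: read the wrist's pose just before it. camera_info takes no time and is no camera call; for the wrist camera it gives the pose at the moment of the call.
- bot.finish_job(): hands the job in; it is judged then, once.
Trained networks look in the newest picture that a camera, given by its name, has taken for a name from the list of things; names that differ only in an ending like _2 or _b are one class to them, and where a whole thing is asked for, a point or a joint stands for the part that bears it (a point fixed in the world has none). Each returns a list of dicts, best first, with "score" (0 to 1); they miss things now and then, are a little off and sometimes report something else, mostly with a low value. They report only what shows in the picture. A call takes as long as a camera call. They do not tell look-alikes from the thing itself.
- bot.recognise(target, camera): "box" ([left, top, right, bottom] as shares, 0 to 1, of the picture: columns of its width, rows of its height, round what is visible of it).
- bot.trace(target, camera): "mask" (420x560 bool, what is visible of it) and "box" ([left, top, right, bottom] as shares, 0 to 1, of the picture: columns of its width, rows of its height, round what is visible of it).
- bot.mark_of(target, camera): "at" ([row, column] as shares, 0 to 1, of the picture: columns of its width, rows of its height: a listed point, or the origin of a listed thing).
The state is a dict: "time": time; "q": joint angles; "joint_vel": joint speeds; "joint_torque": joint torques, N m; "tool_pos": TCP position; "tcp_rot": TCP orientation; "wrist_force": force on the tool from outside, world axes, zero at the start; "torque": the same for the moment, N m; "width": opening from 0.0 (shut) to 1.0 (fully open); "grip_force": force on a finger pad.
Only numpy, scipy, OpenCV 4.12 (cv2) and the standard library are available. Lean on these libraries where they do the work, as an engineer would, in place of code of your own. Each camera call takes 0.05 s, during which the arm holds its last target. There are 200 camera calls.

## Task

The three vibration sensors on the granite plate are standing on one another's stands: move each onto the stand whose ring matches its cap (blue, red, yellow), upright, centred on the black pad and let go. No stand holds two sensors, so on the way park one of them on the white-ringed spare stand, which must be empty again at the end. Do not tip any sensor over, and leave the coil, the steel block and the bearing ring where they lie.

Things in the scene. Friction and masses are not known exactly. Their poses are not given: they have to be found in the camera images.
- sensor_blue: The blue-capped vibration sensor, about 0.2 kg, upright: steel foot flange 44 mm dia x 10 mm high, aluminium barrel 36 mm dia from 10 to 50 mm, cap in this colour 36 mm dia from 50 to 64 mm, brass stub 10 mm dia on top to 74 mm. Origin: centre of the foot underside; z up along its axis. At the start it stands, within a few mm of the middle, on the stand with the red ring.
- sensor_red: The red-capped vibration sensor, about 0.2 kg, upright: steel foot flange 44 mm dia x 10 mm high, aluminium barrel 36 mm dia from 10 to 50 mm, cap in this colour 36 mm dia from 50 to 64 mm, brass stub 10 mm dia on top to 74 mm. Origin: centre of the foot underside; z up along its axis. At the start it stands, within a few mm of the middle, on the stand with the yellow ring.
- sensor_yellow: The yellow-capped vibration sensor, about 0.2 kg, upright: steel foot flange 44 mm dia x 10 mm high, aluminium barrel 36 mm dia from 10 to 50 mm, cap in this colour 36 mm dia from 50 to 64 mm, brass stub 10 mm dia on top to 74 mm. Origin: centre of the foot underside; z up along its axis. At the start it stands, within a few mm of the middle, on the stand with the blue ring.
- stand_blue: The blue-ringed stand, the home of the blue-capped sensor: fixed low round disc, 84 mm dia (90 mm at its foot), flat top 14 mm above the granite: black rubber pad 54 mm dia in the middle, flush with a ring in this colour. No rim: a sensor simply stands on its middle. Origin: centre of its underside, on the granite; z up.
- stand_red: The red-ringed stand, the home of the red-capped sensor: fixed low round disc, 84 mm dia (90 mm at its foot), flat top 14 mm above the granite: black rubber pad 54 mm dia in the middle, flush with a ring in this colour. No rim: a sensor simply stands on its middle. Origin: centre of its underside, on the granite; z up.
- stand_yellow: The yellow-ringed stand, the home of the yellow-capped sensor: fixed low round disc, 84 mm dia (90 mm at its foot), flat top 14 mm above the granite: black rubber pad 54 mm dia in the middle, flush with a ring in this colour. No rim: a sensor simply stands on its middle. Origin: centre of its underside, on the granite; z up.
- stand_white: The white-ringed spare stand, empty at the start, for parking: fixed low round disc, 84 mm dia (90 mm at its foot), flat top 14 mm above the granite: black rubber pad 54 mm dia in the middle, flush with a ring in this colour. No rim: a sensor simply stands on its middle. Origin: centre of its underside, on the granite; z up.
- coil: Bystander: a small loose coil on a black bobbin with copper winding, 42 mm in diameter, 28 mm high, 0.15 kg. Origin: centre of its underside; z up.
- block: Bystander: a loose plain steel block, 50 x 28 x 20 mm (x, y, z), 0.21 kg. Origin: centre of its underside; z up.
- bearing: Bystander: a loose steel bearing ring lying flat, 48 mm outer and 24 mm inner diameter, 14 mm high, 0.12 kg. Origin: centre of its underside; z up.
Mind the look-alikes: they are no part of the job. What is shaped like the sensor_red but green or purple is not meant.

How it is judged:
On the way:
1. one of the sensors is parked upright on the white-ringed spare stand and let go (((horizontal distance between sensor_blue and stand_white below 0.025 m and z of sensor_blue in the frame of stand_white between 0.01 and 0.018 m and angle between sensor_blue's own z axis and vertical below 0.1 rad and linear speed of sensor_blue below 0.02 m/s and angular speed of sensor_blue below 0.2 rad/s and contact force between the fingers and sensor_blue below 0.05 N) or (horizontal distance between sensor_red and stand_white below 0.025 m and z of sensor_red in the frame of stand_white between 0.01 and 0.018 m and angle between sensor_red's own z axis and vertical below 0.1 rad and linear speed of sensor_red below 0.02 m/s and angular speed of sensor_red below 0.2 rad/s and contact force between the fingers and sensor_red below 0.05 N) or (horizontal distance between sensor_yellow and stand_white below 0.025 m and z of sensor_yellow in the frame of stand_white between 0.01 and 0.018 m and angle between sensor_yellow's own z axis and vertical below 0.1 rad and linear speed of sensor_yellow below 0.02 m/s and angular speed of sensor_yellow below 0.2 rad/s and contact force between the fingers and sensor_yellow below 0.05 N))), for 0.2 s.
At the end, for the whole second after the job is handed in: Each sensor stands upright (within 6 degrees) and at rest on the stand with the ring of its cap's colour, its axis within 12 mm of the stand's centre; the white-ringed stand is thereby empty (horizontal distance between sensor_blue and stand_blue below 0.012 m and z of sensor_blue in the frame of stand_blue between 0.01 and 0.018 m and angle between each of sensor_blue, sensor_red, sensor_yellow's own z axis and vertical below 0.1 rad and linear speed of each of sensor_blue, sensor_red, sensor_yellow below 0.02 m/s and angular speed of each of sensor_blue, sensor_red, sensor_yellow below 0.2 rad/s and horizontal distance between sensor_red and stand_red below 0.012 m and z of sensor_red in the frame of stand_red between 0.01 and 0.018 m and horizontal distance between sensor_yellow and stand_yellow below 0.012 m and z of sensor_yellow in the frame of stand_yellow between 0.01 and 0.018 m); the robot touches nothing.
It fails at once if a sensor is tipped over (more than 35 degrees) (angle between any of sensor_blue, sensor_red, sensor_yellow's own z axis and vertical above 0.61 rad).
It fails at once if the coil, the steel block or the bearing ring is shifted by more than 15 mm (distance of any of coil, block, bearing from where it was at the start of the episode above 0.015 m).
It also fails if it takes over 112 s, if anything falls off the work surface, if the arm or the gripper's body presses on something with over 40 N, if the wrist force passes 120 N, or if a joint passes its speed limit or range.

## Working session

There is one attempt and no reset: what is moved stays moved. The work goes in short steps, Python scripts to look and compute and a tool call to move; the robot and the scene stay as the last step left them, time stands still between calls to the robot, and variables do not carry over. Pictures are saved under pics/ and viewed, at most 14 in all, crops included, and the job is handed in when it is done.

Besides the shell and the picture viewer there is one more tool, called after "Emit:" as name(argument=value, ...), one argument or row to a line, values as JSON. servo_tool: Moves the arm, as the interface text tells. Shifts and turns lie within -1 to 1; 1 stands for 0.15 m of shift or 180 degrees of turn. Its arguments: {"type":"object","properties":{"series":{"type":"array","items":{"type":"array","items":{"type":"number"}}},"newtons":{"type":"number"}},"required":["series"]}

```bash
mkdir -p pics
cat > h.py <<'E'
import numpy as np, cv2
from workcell import bot
def shot(c,fn=None):
    im=bot.read_camera(c)
    if fn: cv2.imwrite('pics/'+fn,im[:,:,::-1])
    return im
def ray(c,u,v,ci=None):
    ci=ci or bot.camera_info(c); R=np.array(ci['R']);t=np.array(ci['t'])
    f=210/np.tan(np.radians(ci['vertical_fov'])/2)
    x,y=(u-ci['cx'])/f,(v-ci['cy'])/f
    if c=='wrist':
        r=np.hypot(x,y); d=np.array([np.sin(r)*x/max(r,1e-9),np.sin(r)*y/max(r,1e-9),np.cos(r)])
    else: d=np.array([x,y,1.])
    return -R.T@t, R.T@d
def at_z(c,u,v,z,ci=None):
    o,d=ray(c,u,v,ci); return o+d*(z-o[2])/d[2]
E
python3 - <<'E'
from h import *
for c in ['scene','side']:
    shot(c,c+'0.png')
    print(c,bot.camera_info(c)['t'])
    for n in ['sensor_blue','sensor_red','sensor_yellow','stand_blue','stand_red','stand_yellow','stand_white','coil','block','bearing']:
        z=0.014 if 'sensor' in n else 0
        for r in bot.mark_of(n,c)[:5]:
            v,u=r['at'][0]*420,r['at'][1]*560
            print(n,round(r['score'],2),round(u),round(v),at_z(c,u,v,z).round(3))
E
```

```text
scene [-0.07362552 -0.39853706  1.17722247]
sensor_blue 0.65 236 183 [ 0.431 -0.04   0.014]
sensor_blue 0.54 156 263 [ 0.634 -0.2    0.014]
sensor_red 0.93 405 217 [0.535 0.344 0.014]
sensor_red 0.89 357 207 [0.505 0.24  0.014]
sensor_red 0.79 364 258 [0.634 0.237 0.014]
sensor_red 0.65 352 171 [0.4   0.241 0.014]
sensor_yellow 0.74 295 250 [0.612 0.093 0.014]
sensor_yellow 0.55 303 197 [0.474 0.119 0.014]
stand_blue 0.63 291 255 [0.615 0.085 0.   ]
stand_red 0.68 236 187 [ 0.432 -0.04   0.   ]
stand_yellow 0.62 356 206 [0.495 0.241 0.   ]
stand_white 0.93 155 264 [ 0.63  -0.205  0.   ]
coil 0.62 304 198 [0.468 0.121 0.   ]
block 0.62 182 201 [ 0.47  -0.166  0.   ]
bearing 0.53 228 272 [ 0.652 -0.05   0.   ]
side [0.45905344 0.18320764 0.64344429]
sensor_blue 0.94 340 200 [ 0.432 -0.04   0.014]
sensor_blue 0.69 231 209 [0.595 0.1   0.014]
sensor_red 0.75 172 255 [0.608 0.249 0.014]
sensor_red 0.65 170 326 [0.511 0.35  0.014]
sensor_red 0.63 225 283 [0.492 0.242 0.014]
sensor_red 0.57 276 321 [0.384 0.253 0.014]
sensor_yellow 0.59 226 203 [0.614 0.094 0.014]
stand_blue 0.57 229 212 [0.604 0.099 0.   ]
stand_red 0.72 336 208 [ 0.433 -0.03   0.   ]
stand_white 0.69 300 136 [ 0.626 -0.2    0.   ]
coil 0.61 281 246 [0.468 0.115 0.   ]
block 0.71 341 205 [ 0.429 -0.042  0.   ]
block 0.68 352 169 [ 0.463 -0.158  0.   ]
bearing 0.84 258 164 [ 0.646 -0.056  0.   ]
```

View pics/scene0.png

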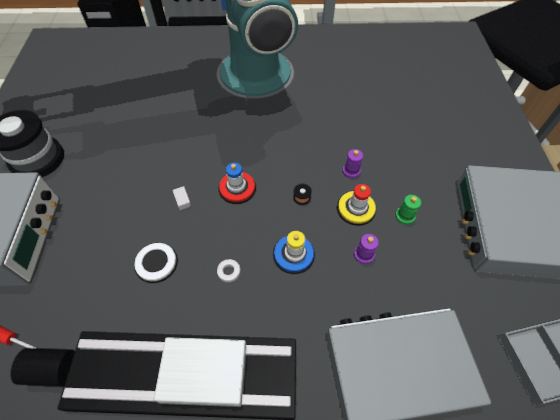

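View pics/side0.png

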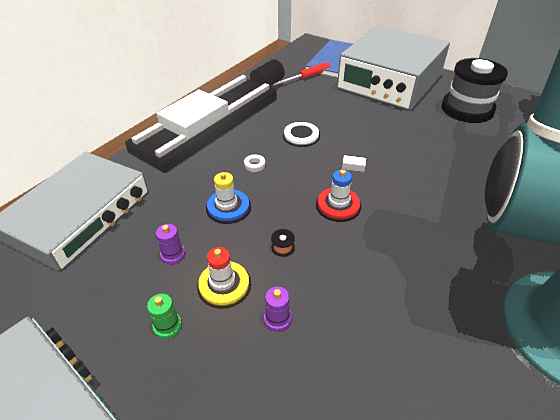

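The scene shows the blue sensor at (234,178) on the red ring, yellow at (295,245) on the blue ring and red at (361,198) on the yellow ring. The empty white stand is at (155,262). The look-alikes are purple at (353,163) and (367,248), and green at (408,208). Only the red-capped sensor with a silver barrel at (361,198) fits sensor_red. I'll measure precisely by colour.

```bash
cat >> h.py <<'E'
HUE={'blue':(100,125),'red':(172,8),'yellow':(22,36)}
def cmask(im,col):
    h=cv2.cvtColor(im,cv2.COLOR_RGB2HSV); H,S,V=h[...,0],h[...,1],h[...,2]
    if col=='white': return ((S<40)&(V>170)).astype(np.uint8)
    a,b=HUE[col]; m=(H>=a)&(H<=b) if a<b else (H>=a)|(H<=b)
    return (m&(S>140)&(V>80)).astype(np.uint8)
def project(c,P,ci=None):
    ci=ci or bot.camera_info(c); p=np.array(ci['R'])@np.array(P)+np.array(ci['t']); f=210/np.tan(np.radians(ci['vertical_fov'])/2)
    if c=='wrist':
        r=np.hypot(p[0],p[1]); th=np.arctan2(r,p[2]); return np.array([ci['cx']+f*th*p[0]/r,ci['cy']+f*th*p[1]/r])
    return np.array([ci['cx']+f*p[0]/p[2],ci['cy']+f*p[1]/p[2]])
def region(im,c,col,P,rad,ci=None):
    m=cmask(im,col); u,v=project(c,P,ci); k=np.zeros_like(m); cv2.circle(k,(int(u),int(v)),int(rad),1,-1); return m*k
def ring(im,c,col,P,rad,ci=None):
    m=region(im,c,col,P,rad,ci); n,l,s,_=cv2.connectedComponentsWithStats(m)
    i=1+np.argmax(s[1:,4]); ys,xs=np.nonzero(l==i)
    q=np.array([at_z(c,x,y,.014,ci)[:2] for x,y in zip(xs,ys)],np.float32)
    return cv2.minEnclosingCircle(cv2.convexHull(q)), len(q)
def cap(im,c,col,P,rad,ci=None):
    # fit cap silhouette: cylinder centre at mid cap z=.014+.057
    m=region(im,c,col,P,rad,ci); n,l,s,ce=cv2.connectedComponentsWithStats(m)
    i=1+np.argmax(s[1:,4]); x,y,w,h=s[i,:4]; return at_z(c,x+(w-1)/2,y+(h-1)/2,.071,ci)[:2],(w,h)
E
python3 - <<'E'
from h import *
ST={'blue':(.612,.092),'red':(.432,-.036),'yellow':(.495,.241),'white':(.628,-.202)}
SE={'blue':(.432,-.04),'yellow':(.612,.093),'red':(.498,.242)}
for c in ['scene','side']:
    im=shot(c)
    for k,p in ST.items():
        (ce,r),n=ring(im,c,k,(*p,.014),27); print(c,'stand',k,np.round(ce,4),round(r,4),n)
    for k,p in SE.items(): print(c,'cap',k,cap(im,c,k,(*p,.071),14))
    if c=='scene': cv2.imwrite('pics/crop.png',cv2.resize(im[140:290,130:430,::-1],(800,400),interpolation=cv2.INTER_CUBIC))
s=bot.read_state(); print(s['tool_pos'],s['tcp_rot'],s['width'],s['time'])
E
```

```text
scene stand blue [0.6171 0.0889] 0.0433 610
scene stand red [ 0.4388 -0.0373] 0.0445 476
scene stand yellow [0.5047 0.2379] 0.0444 530
scene stand white [ 0.6283 -0.2038] 0.0426 705
scene cap blue (array([ 0.43596104, -0.03981312]), (np.int32(16), np.int32(15)))
scene cap yellow (array([0.61668678, 0.09230464]), (np.int32(17), np.int32(18)))
scene cap red (array([0.50280173, 0.24148123]), (np.int32(17), np.int32(16)))
side stand blue [0.6084 0.0929] 0.0455 584
side stand red [ 0.4315 -0.0322] 0.046 622
side stand yellow [0.4958 0.2429] 0.0446 951
side stand white [ 0.623  -0.1976] 0.0466 416
side cap blue (array([ 0.4331038 , -0.03916974]), (np.int32(19), np.int32(17)))
side cap yellow (array([0.61599497, 0.09123502]), (np.int32(19), np.int32(17)))
side cap red (array([0.502315  , 0.24031311]), (np.int32(23), np.int32(22)))
[ 0.19483286 -0.6462572   0.23126584] [-3.10794401e+00 -4.58252114e-01 -5.89062668e-06] 1.00054621031333 1.2
```

View pics/crop.png

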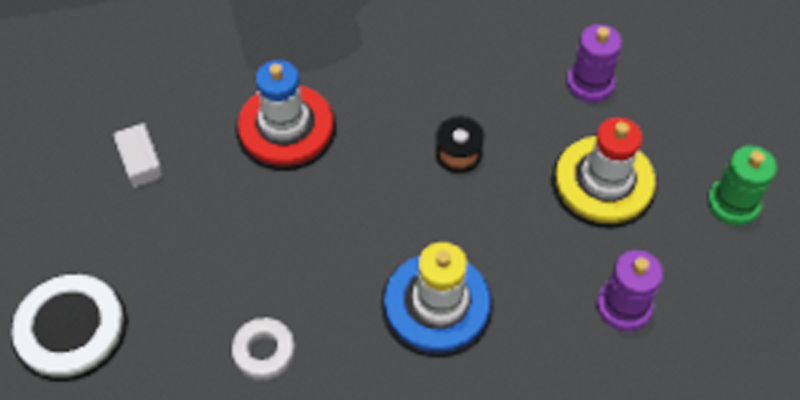

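Confirmed in the crop: red cap with silver barrel (618,140) on the yellow ring, yellow (442,265) on blue, blue (277,80) on red; the purple and green ones are all one colour. I'll move to the white stand first, looking from close by.

Emit:
servo_tool(
  series=[
    [0.3, 0.3, 0, 0, 0, 0, 0],
    [0.6, 0.6, 0, 0, 0, 0, 0],
    [0.85, 0.85, 0, 0, 0, 0, 0],
    [0.96, 0.99, 0, 0, 0, 0, 0],
  ],
  newtons=40,
)

```text
time: 1.6
tool_pos: [0.3353, -0.5018, 0.2314]
tcp_rot: [3.108, 0.457, 0.001]
wrist_force: [1.3, -0.4, 0.7]
width: 0.997
grip_force: 0.0
```

Emit:
servo_tool(
  series=[
    [0.3, 0.3, 0, 0, 0, 0, 0],
    [0.6, 0.6, 0, 0, 0, 0, 0],
    [0.85, 0.85, 0, 0, 0, 0, 0],
    [0.96, 0.99, 0, 0, 0, 0, 0],
  ],
)

```text
time: 2.0
tool_pos: [0.475, -0.3581, 0.2316]
tcp_rot: [3.107, 0.458, 0.001]
wrist_force: [1.3, -1.4, -0.3]
width: 1.002
grip_force: 0.0
```

Emit:
servo_tool(
  series=[
    [0.3, 0.3, 0, 0, 0, 0, 0],
    [0.6, 0.6, 0, 0, 0, 0, 0],
    [0.85, 0.85, 0, 0, 0, 0, 0],
    [0.96, 0.99, 0, 0, 0, 0, 0],
    [0.96, 0.99, 0, 0, 0, 0, 0],
    [0.96, 0.99, 0, 0, 0, 0, 0],
    [0.96, 0.99, 0, 0, 0, 0, 0],
  ],
)

```text
time: 2.7
tool_pos: [0.617, -0.2117, 0.2311]
tcp_rot: [3.108, 0.458, -0.002]
wrist_force: [0.1, -0.2, -1.3]
width: 1.0
grip_force: 0.0
```

Run:
```python
from h import *
ci=bot.camera_info('wrist'); im=shot('wrist','w1.png')
s=bot.read_state(); print(s['tool_pos'],s['tcp_rot'],s['time'])
print(project('wrist',(.627,-.2,.014),ci), project('wrist',(.435,-.04,.071),ci))
for col,p in [('white',(.627,-.2)),('red',(.435,-.036)),('blue',(.613,.091))]:
    try: print(col,ring(im,'wrist',col,(*p,.014),110 if col=='white' else 60,ci))
    except Exception as e: print(col,e)
```

```text
[ 0.61670414 -0.21215375  0.23115475] [ 3.10791599e+00  4.56701368e-01 -1.20852044e-03] 2.75
[266.36552371 170.05400821] [ 95.70063798 295.07627435]
white (((0.6270608305931091, -0.20586271584033966), 0.04288332536816597), 2809)
red (((0.4380471408367157, -0.04218775033950806), 0.045135822147130966), 1331)
blue (((0.6144161224365234, 0.08387557417154312), 0.044018376618623734), 1355)
```

View pics/w1.png

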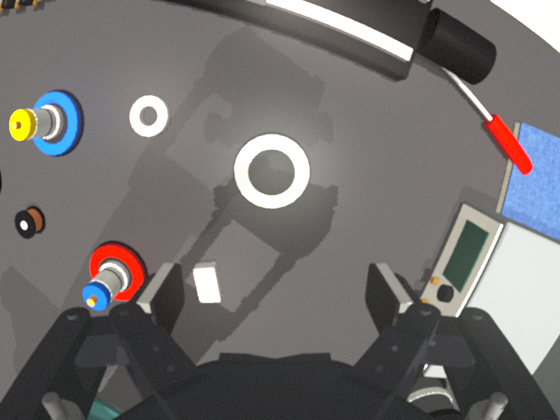

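White stand ring at (271,170), giving about (0.627,-0.206). The blue sensor on the red ring is at lower left. I'll move over the blue sensor.

Emit:
servo_tool(
  series=[
    [-0.2, 0.2, 0, 0, 0, 0, 0],
    [-0.42, 0.42, 0, 0, 0, 0, 0],
    [-0.64, 0.63, 0, 0, 0, 0, 0],
    [-0.84, 0.8, 0, 0, 0, 0, 0],
    [-1, 0.95, 0, 0, 0, 0, 0],
    [-1, 0.95, 0, 0, 0, 0, 0],
  ],
)

```text
time: 3.35
tool_pos: [0.4639, -0.0679, 0.231]
tcp_rot: [-3.107, -0.457, 0.002]
wrist_force: [0.0, -0.5, 0.7]
width: 1.001
grip_force: 0.0
```

Emit:
servo_tool(
  series=[
    [-0.21, 0.2, 0, 0, 0, 0, 0],
    [-0.21, 0.2, 0, 0, 0, 0, 0],
    [-0.21, 0.2, 0, 0, 0, 0, 0],
    [-0.21, 0.2, 0, 0, 0, 0, 0],
  ],
)

```text
time: 3.75
tool_pos: [0.4369, -0.0398, 0.2318]
tcp_rot: [3.107, 0.456, 0.002]
wrist_force: [-0.1, -0.1, 0.4]
width: 1.0
grip_force: 0.0
```

```bash
cat > w.py <<'E'
from h import *
import sys
ci=bot.camera_info('wrist'); im=shot('wrist',sys.argv[1])
s=bot.read_state(); print(s['tool_pos'],s['time'],s['width'])
ST={'blue':(.614,.089),'red':(.436,-.038),'yellow':(.501,.241),'white':(.627,-.205)}
SE=eval(sys.argv[2])
for col,p in ST.items():
    try:
        print('px',project('wrist',(*p,.014),ci).round(),end=' ');(ce,r),n=ring(im,'wrist',col,(*p,.014),70,ci); print('stand',col,np.round(ce,4),round(r,4),n)
    except Exception as e: print(col,'-')
for col,p in SE.items():
    try: print('cap',col,cap(im,'wrist',col,(*p,.071),35,ci),'stub',[ (at_z('wrist',r['at'][1]*560,r['at'][0]*420,.014,ci)[:2].round(4),round(r['score'],2)) for r in bot.mark_of('sensor_'+col,'wrist')[:3]])
    except Exception as e: print(col,'-')
E
python3 w.py w2.png "{'blue':(.435,-.04),'yellow':(.616,.092),'red':(.502,.241)}"
```

```text
[ 0.43699941 -0.03976892  0.23169054] 3.8 1.000915997545503
px [209.   4.] stand blue [0.6105 0.0865] 0.0423 777
px [272. 182.] stand red [ 0.4354 -0.04  ] 0.0429 2404
px [72. 75.] stand yellow [0.4995 0.2328] 0.0461 1686
px [451.  76.] stand white [ 0.6251 -0.2048] 0.0442 2118
cap blue (array([ 0.42698861, -0.0432403 ]), (np.int32(35), np.int32(19))) stub [(array([ 0.434 , -0.0377]), 0.91), (array([0.4662, 0.1047]), 0.16)]
yellow -
cap red (array([0.50283238, 0.24001104]), (np.int32(28), np.int32(32))) stub [(array([0.5029, 0.2376]), 0.79), (array([0.3905, 0.2305]), 0.77), (array([0.5241, 0.3439]), 0.6)]
```

View pics/w2.png

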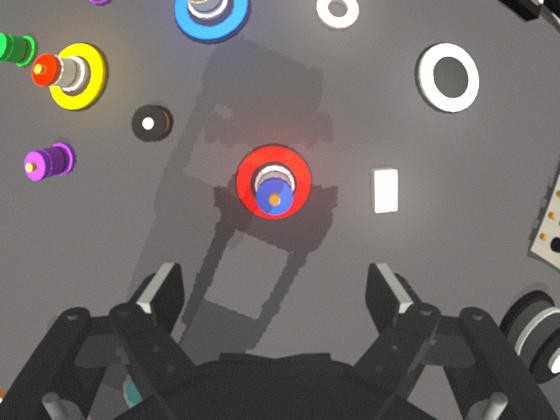

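Blue sensor is directly under the tool at (275,190), no neighbours near the fingers. Descend and grasp.

Emit:
servo_tool(
  series=[
    [-0.02, 0, -0.3, 0, 0, 0, 0],
    [-0.02, 0, -0.6, 0, 0, 0, 0],
    [-0.02, 0, -0.85, 0, 0, 0, 0],
    [-0.02, 0, -1, 0, 0, 0, 0],
    [-0.02, 0, -1, 0, 0, 0, 0],
  ],
)

```text
time: 4.4
tool_pos: [0.4298, -0.0385, 0.0775]
tcp_rot: [-3.106, -0.457, 0.013]
wrist_force: [0.3, 0.9, 0.0]
width: 0.998
grip_force: 0.0
```

Emit:
servo_tool(
  series=[
    [0, 0, -0.15, 0, 0, 0, 0],
    [0, 0, -0.3, 0, 0, 0, 0],
    [0, 0, -0.3, 0, 0, 0, 0],
    [0, 0, -0.3, 0, 0, 0, 0.3],
    [0, 0, -0.3, 0, 0, 0, 0.4],
    [0, 0, -0.3, 0, 0, 0, 0.5],
    [0, 0, -0.3, 0, 0, 0, 0.6],
    [0, 0, -0.3, 0, 0, 0, 0.8],
    [0, 0, -0.3, 0, 0, 0, 1],
    [0, 0, -0.3, 0, 0, 0, 1],
    [0, 0, -0.3, 0, 0, 0, 1],
    [0, 0, -0.3, 0, 0, 0, 1],
  ],
)

```text
time: 5.6
tool_pos: [0.4345, -0.0389, 0.0378]
tcp_rot: [3.107, 0.458, 0.004]
wrist_force: [-0.8, -1.5, 7.2]
width: 0.411
grip_force: 39.4
```

Emit:
servo_tool(
  series=[
    [0, 0, 0.15, 0, 0, 0, 1],
    [0, 0, 0.35, 0, 0, 0, 1],
    [0, 0, 0.6, 0, 0, 0, 1],
    [0, 0, 0.8, 0, 0, 0, 1],
    [0.15, -0.13, 0.8, 0, 0, 0, 1],
    [0.35, -0.3, 0.8, 0, 0, 0, 1],
    [0.55, -0.48, 0.8, 0, 0, 0, 1],
    [0.75, -0.65, 0.8, 0, 0, 0, 1],
    [0.9, -0.78, 0.8, 0, 0, 0, 1],
    [1, -0.87, 0.8, 0, 0, 0, 1],
    [1, -0.87, 0.8, 0, 0, 0, 1],
  ],
)

```text
time: 6.7
tool_pos: [0.5846, -0.1708, 0.1559]
tcp_rot: [3.108, 0.456, 0.001]
wrist_force: [0.6, 0.2, -2.0]
width: 0.414
grip_force: 40.7
```

Emit:
servo_tool(
  series=[
    [0.15, -0.12, 0, 0, 0, 0, 1],
    [0.28, -0.24, 0, 0, 0, 0, 1],
    [0.28, -0.24, 0, 0, 0, 0, 1],
    [0.28, -0.24, 0, 0, 0, 0, 1],
    [0.28, -0.24, 0, 0, 0, 0, 1],
  ],
)

```text
time: 7.2
tool_pos: [0.6238, -0.204, 0.1557]
tcp_rot: [-3.107, -0.459, 0.003]
wrist_force: [-1.3, -0.2, -1.7]
width: 0.41
grip_force: 40.8
```

```bash
python3 w.py w3.png "{'blue':(.626,-.205)}"
```

```text
[ 0.62392798 -0.20403054  0.15589535] 7.25 0.4118202589211989
px [ 16. 134.] stand blue [0.6148 0.0825] 0.0445 1775
px [ 93. 308.] stand red [ 0.4389 -0.0423] 0.0458 1458
px [-54. 195.] yellow -
px [276. 195.] stand white [ 0.6137 -0.2085] 0.0562 4438
blue -
```

View pics/w3.png

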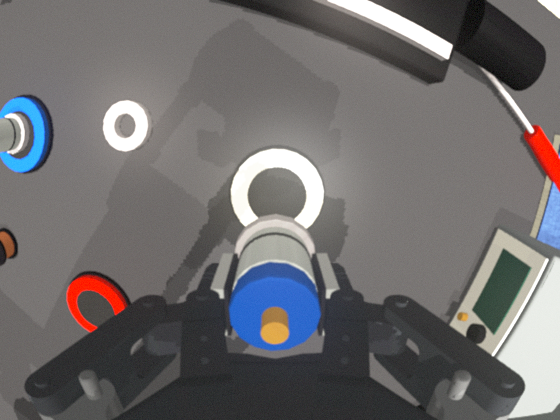

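Blue sensor is held upright at (275,290), and the white ring ahead at (277,195) is seen in perspective below. Lower, release, retreat.

Emit:
servo_tool(
  series=[
    [0.02, -0.01, -0.2, 0, 0, 0, 1],
    [0.02, -0.01, -0.45, 0, 0, 0, 1],
    [0.02, -0.01, -0.65, 0, 0, 0, 1],
    [0.02, -0.01, -0.74, 0, 0, 0, 1],
    [0.02, -0.01, -0.77, 0, 0, 0, 1],
    [0.02, -0.01, -0.785, 0, 0, 0, 1],
    [0.02, -0.01, -0.785, 0, 0, 0, 1],
    [0.02, -0.01, -0.785, 0, 0, 0, 1],
  ],
)

```text
time: 8.05
tool_pos: [0.6296, -0.2071, 0.0406]
tcp_rot: [3.106, 0.458, 0.005]
wrist_force: [0.1, 0.9, -1.8]
width: 0.414
grip_force: 40.9
```

Emit:
servo_tool(
  series=[
    [0, 0, 0, 0, 0, 0, 0.5],
    [0, 0, 0, 0, 0, 0, 0.4],
    [0, 0, 0, 0, 0, 0, 0.2],
    [0, 0, 0, 0, 0, 0, 0],
    [0, 0, 0, 0, 0, 0, 0],
    [0, 0, 0, 0, 0, 0, 0],
    [0, 0, 0, 0, 0, 0, 0],
    [0, 0, 0, 0, 0, 0, 0],
  ],
)

```text
time: 8.85
tool_pos: [0.6281, -0.2066, 0.0384]
tcp_rot: [-3.108, -0.458, 0.0]
wrist_force: [-0.3, 0.9, -0.5]
width: 1.001
grip_force: 0.0
```

Emit:
servo_tool(
  series=[
    [0, 0, 0.25, 0, 0, 0, 0],
    [0, 0, 0.5, 0, 0, 0, 0],
    [0, 0, 0.75, 0, 0, 0, 0],
    [0, 0.1, 1, 0, 0, 0, 0],
    [-0.05, 0.4, 1, 0, 0, 0, 0],
    [-0.1, 0.7, 1, 0, 0, 0, 0],
    [-0.2, 1, 1, 0, 0, 0, 0],
    [-0.2, 1, 1, 0, 0, 0, 0],
  ],
)

```text
time: 9.65
tool_pos: [0.5961, -0.0517, 0.1884]
tcp_rot: [-3.104, -0.465, 0.002]
wrist_force: [0.1, -0.6, -0.1]
width: 0.998
grip_force: 0.0
```

Emit:
servo_tool(
  series=[
    [-0.1, 0.3, 0.1, 0, 0, 0, 0],
    [-0.2, 0.6, 0.2, 0, 0, 0, 0],
    [-0.3, 0.85, 0.3, 0, 0, 0, 0],
    [-0.32, 1, 0.3, 0, 0, 0, 0],
    [-0.32, 1, 0.3, 0, 0, 0, 0],
  ],
)

```text
time: 10.15
tool_pos: [0.5502, 0.0956, 0.2346]
tcp_rot: [-3.107, -0.464, -0.003]
wrist_force: [0.5, 0.3, 0.1]
width: 1.002
grip_force: 0.0
```

Emit:
servo_tool(
  series=[
    [-0.1, 0.3, 0, 0, 0, 0, 0],
    [-0.2, 0.6, 0, 0, 0, 0, 0],
    [-0.3, 0.85, 0, 0, 0, 0, 0],
    [-0.32, 0.98, 0, 0, 0, 0, 0],
    [-0.32, 0.98, 0, 0, 0, 0, 0],
    [-0.32, 0.98, 0, 0, 0, 0, 0],
    [-0.32, 0.98, 0, 0, 0, 0, 0],
  ],
)

```text
time: 10.85
tool_pos: [0.5027, 0.2388, 0.2332]
tcp_rot: [3.107, 0.456, -0.001]
wrist_force: [-0.3, -0.8, -0.6]
width: 1.001
grip_force: 0.0
```

```bash
python3 w.py w4.png "{'yellow':(.616,.092),'red':(.502,.241)}"
```

```text
[0.50265613 0.23887616 0.23328241] 10.9 1.0037694811699283
px [422. 131.] stand blue [0.6136 0.0898] 0.0426 1733
px [447. 284.] stand red [ 0.4367 -0.0345] 0.0475 1488
px [271. 182.] stand yellow [0.5016 0.2386] 0.0433 2542
px [565. 195.] stand white [ 0.621  -0.1925] 0.0421 461
cap yellow (array([0.61589194, 0.08891336]), (np.int32(33), np.int32(36))) stub [(array([0.614 , 0.0856]), 0.7)]
cap red (array([0.50023435, 0.23771892]), (np.int32(37), np.int32(30))) stub [(array([0.6168, 0.2409]), 0.81), (array([0.5043, 0.2398]), 0.66), (array([0.5256, 0.3453]), 0.63)]
```

View pics/w4.png

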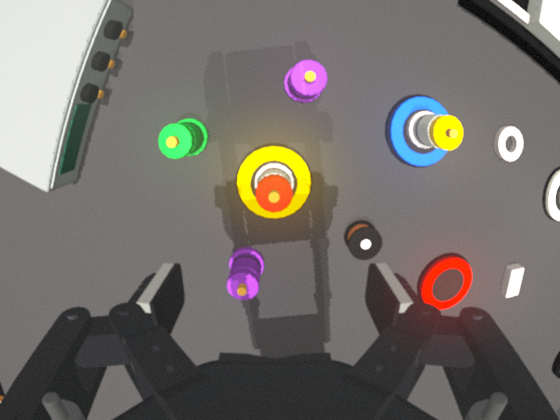

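Red sensor is directly under the tool at (273,185) on the yellow ring. The purple (247,275) and green (182,138) look-alikes are about 11 cm away, clear of the fingers. Grasp.

Emit:
servo_tool(
  series=[
    [0, 0, -0.3, 0, 0, 0, 0],
    [0, 0, -0.6, 0, 0, 0, 0],
    [0, 0, -0.85, 0, 0, 0, 0],
    [0, 0, -1, 0, 0, 0, 0],
    [0, 0, -1, 0, 0, 0, 0],
  ],
)

```text
time: 11.5
tool_pos: [0.4989, 0.2381, 0.0793]
tcp_rot: [3.106, 0.456, -0.013]
wrist_force: [0.2, 1.0, -0.3]
width: 1.001
grip_force: 0.0
```

Emit:
servo_tool(
  series=[
    [0, 0, -0.15, 0, 0, 0, 0],
    [0, 0, -0.3, 0, 0, 0, 0],
    [0, 0, -0.3, 0, 0, 0, 0],
    [0, 0, -0.3, 0, 0, 0, 0.3],
    [0, 0, -0.3, 0, 0, 0, 0.4],
    [0, 0, -0.3, 0, 0, 0, 0.5],
    [0, 0, -0.3, 0, 0, 0, 0.6],
    [0, 0, -0.3, 0, 0, 0, 0.8],
    [0, 0, -0.3, 0, 0, 0, 1],
    [0, 0, -0.3, 0, 0, 0, 1],
    [0, 0, -0.3, 0, 0, 0, 1],
    [0, 0, -0.3, 0, 0, 0, 1],
  ],
)

```text
time: 12.7
tool_pos: [0.5034, 0.2409, 0.0403]
tcp_rot: [-3.107, -0.458, -0.004]
wrist_force: [-0.2, -0.9, 6.6]
width: 0.413
grip_force: 39.9
```

Emit:
servo_tool(
  series=[
    [0, 0, 0.15, 0, 0, 0, 1],
    [0, 0, 0.35, 0, 0, 0, 1],
    [0, 0, 0.6, 0, 0, 0, 1],
    [0, 0, 0.85, 0, 0, 0, 1],
    [0, 0, 0.95, 0, 0, 0, 1],
    [0, 0, 0.95, 0, 0, 0, 1],
  ],
)

```text
time: 13.3
tool_pos: [0.5038, 0.2412, 0.1837]
tcp_rot: [-3.106, -0.458, -0.009]
wrist_force: [0.5, 1.0, -2.6]
width: 0.41
grip_force: 40.5
```

Emit:
servo_tool(
  series=[
    [-0.04, -0.15, 0, 0, 0, 0, 1],
    [-0.1, -0.4, 0, 0, 0, 0, 1],
    [-0.16, -0.65, 0, 0, 0, 0, 1],
    [-0.22, -0.93, 0, 0, 0, 0, 1],
    [-0.22, -0.93, 0, 0, 0, 0, 1],
  ],
)

```text
time: 13.8
tool_pos: [0.4656, 0.0967, 0.1774]
tcp_rot: [3.107, 0.452, -0.011]
wrist_force: [-0.6, 0.0, -2.7]
width: 0.41
grip_force: 41.0
```

Emit:
servo_tool(
  series=[
    [-0.06, -0.25, 0, 0, 0, 0, 1],
    [-0.12, -0.5, 0, 0, 0, 0, 1],
    [-0.18, -0.75, 0, 0, 0, 0, 1],
    [-0.22, -0.93, 0, 0, 0, 0, 1],
    [-0.22, -0.93, 0, 0, 0, 0, 1],
    [-0.22, -0.93, 0, 0, 0, 0, 1],
    [-0.22, -0.93, 0, 0, 0, 0, 1],
    [-0.22, -0.93, 0, 0, 0, 0, 1],
  ],
)

```text
time: 14.6
tool_pos: [0.4361, -0.0375, 0.1804]
tcp_rot: [-3.107, -0.461, 0.001]
wrist_force: [-0.6, 0.0, -2.8]
width: 0.408
grip_force: 41.4
```

```bash
python3 w.py w5.png "{'yellow':(.616,.092)}"
```

```text
[ 0.43617928 -0.03758467  0.1806188 ] 14.65 0.41139558438883256
px [202. -14.] stand blue [0.6001 0.0845] 0.0403 596
px [274. 192.] stand red [ 0.4356 -0.0395] 0.0426 2929
px [50. 70.] stand yellow [0.5006 0.2322] 0.0477 2552
px [476.  73.] stand white [ 0.6283 -0.2046] 0.0471 2542
yellow -
```

View pics/w5.png

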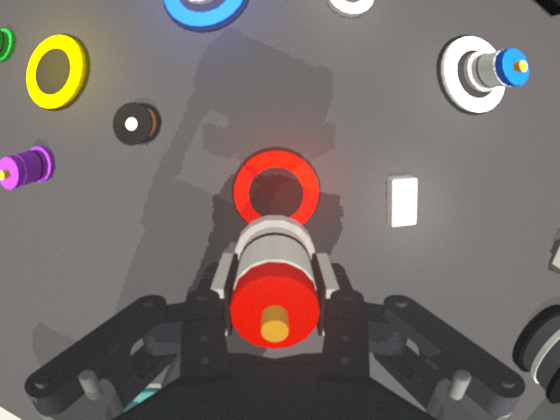

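Blue stands on white at (475,73), and red is held over the red ring at (276,190). Lower, release, then go to yellow.

Emit:
servo_tool(
  series=[
    [0, -0.01, -0.25, 0, 0, 0, 1],
    [0, -0.01, -0.5, 0, 0, 0, 1],
    [0, -0.01, -0.75, 0, 0, 0, 1],
    [0, -0.01, -0.88, 0, 0, 0, 1],
    [0, -0.01, -0.92, 0, 0, 0, 1],
    [0, -0.01, -0.935, 0, 0, 0, 1],
    [0, -0.01, -0.935, 0, 0, 0, 1],
    [0, -0.01, -0.935, 0, 0, 0, 1],
    [0, -0.01, -0.935, 0, 0, 0, 1],
  ],
)

```text
time: 15.55
tool_pos: [0.4373, -0.0402, 0.0419]
tcp_rot: [3.107, 0.458, 0.004]
wrist_force: [-0.0, -0.4, -2.3]
width: 0.411
grip_force: 41.5
```

Emit:
servo_tool(
  series=[
    [0, 0, 0, 0, 0, 0, 0.5],
    [0, 0, 0, 0, 0, 0, 0.4],
    [0, 0, 0, 0, 0, 0, 0.2],
    [0, 0, 0, 0, 0, 0, 0],
    [0, 0, 0, 0, 0, 0, 0],
    [0, 0, 0, 0, 0, 0, 0],
    [0, 0, 0, 0, 0, 0, 0],
    [0, 0, 0, 0, 0, 0, 0],
  ],
)

```text
time: 16.35
tool_pos: [0.436, -0.0401, 0.0407]
tcp_rot: [-3.108, -0.458, 0.0]
wrist_force: [0.0, 0.4, 0.1]
width: 0.995
grip_force: 0.0
```

Emit:
servo_tool(
  series=[
    [0, 0, 0.25, 0, 0, 0, 0],
    [0, 0, 0.5, 0, 0, 0, 0],
    [0, 0, 0.75, 0, 0, 0, 0],
    [0.05, 0.05, 1, 0, 0, 0, 0],
    [0.25, 0.2, 1, 0, 0, 0, 0],
    [0.5, 0.37, 1, 0, 0, 0, 0],
    [0.75, 0.55, 1, 0, 0, 0, 0],
    [1, 0.73, 1, 0, 0, 0, 0],
    [1, 0.73, 1, 0, 0, 0, 0],
  ],
)

```text
time: 17.25
tool_pos: [0.5899, 0.0724, 0.1901]
tcp_rot: [-3.106, -0.462, -0.003]
wrist_force: [-0.3, -0.6, -0.2]
width: 0.999
grip_force: 0.0
```

Emit:
servo_tool(
  series=[
    [0.19, 0.14, 0.15, 0, 0, 0, 0],
    [0.19, 0.14, 0.29, 0, 0, 0, 0],
    [0.19, 0.14, 0.29, 0, 0, 0, 0],
    [0.19, 0.14, 0.29, 0, 0, 0, 0],
    [0.19, 0.14, 0.29, 0, 0, 0, 0],
  ],
)

```text
time: 17.75
tool_pos: [0.6133, 0.0898, 0.2331]
tcp_rot: [3.108, 0.458, -0.003]
wrist_force: [-0.2, 0.2, -0.7]
width: 1.001
grip_force: 0.0
```

```bash
python3 w.py w6.png "{'yellow':(.616,.092),'red':(.436,-.039),'blue':(.627,-.205)}"
```

```text
[0.61323608 0.08980347 0.23288886] 17.8 0.9975069782473903
px [275. 180.] stand blue [0.6147 0.0877] 0.0423 2305
px [325. 329.] stand red [ 0.4371 -0.0376] 0.0449 1348
px [134. 232.] stand yellow [0.5028 0.238 ] 0.0442 1999
px [480. 236.] stand white [ 0.6267 -0.2046] 0.0423 1099
cap yellow (array([0.61592598, 0.08991376]), (np.int32(38), np.int32(37))) stub [(array([0.6159, 0.0853]), 0.93), (array([ 0.4338, -0.0475]), 0.5)]
cap red (array([ 0.44153416, -0.04129412]), (np.int32(28), np.int32(20))) stub [(array([0.3943, 0.2375]), 0.72), (array([0.6201, 0.234 ]), 0.72), (array([0.5289, 0.3385]), 0.66)]
cap blue (array([ 0.6290984 , -0.21129178]), (np.int32(24), np.int32(28))) stub [(array([ 0.6281, -0.2099]), 0.7)]
```

View pics/w6.png

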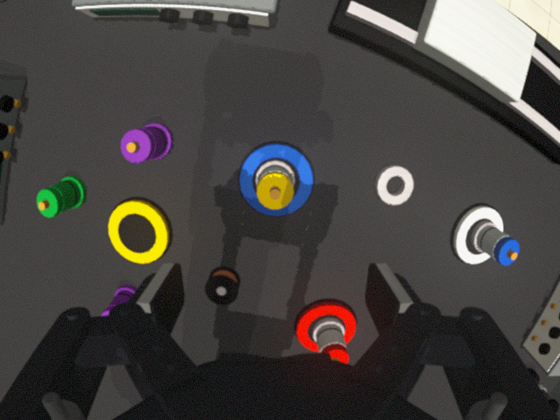

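Yellow is under the tool at (275,183), with red at (330,330) and blue at (490,238) upright on their stands. Grasp yellow.

Emit:
servo_tool(
  series=[
    [0.02, 0, -0.3, 0, 0, 0, 0],
    [0.02, 0, -0.6, 0, 0, 0, 0],
    [0.02, 0, -0.85, 0, 0, 0, 0],
    [0.02, 0, -1, 0, 0, 0, 0],
    [0.02, 0, -1, 0, 0, 0, 0],
  ],
)

```text
time: 18.45
tool_pos: [0.6133, 0.0898, 0.0791]
tcp_rot: [-3.108, -0.458, 0.015]
wrist_force: [-1.1, 0.4, 0.9]
width: 1.003
grip_force: 0.0
```

Emit:
servo_tool(
  series=[
    [0, 0, -0.15, 0, 0, 0, 0],
    [0, 0, -0.3, 0, 0, 0, 0],
    [0, 0, -0.3, 0, 0, 0, 0],
    [0, 0, -0.3, 0, 0, 0, 0.3],
    [0, 0, -0.3, 0, 0, 0, 0.4],
    [0, 0, -0.3, 0, 0, 0, 0.5],
    [0, 0, -0.3, 0, 0, 0, 0.6],
    [0, 0, -0.3, 0, 0, 0, 0.8],
    [0, 0, -0.3, 0, 0, 0, 1],
    [0, 0, -0.3, 0, 0, 0, 1],
    [0, 0, -0.3, 0, 0, 0, 1],
    [0, 0, -0.3, 0, 0, 0, 1],
  ],
)

```text
time: 19.65
tool_pos: [0.6189, 0.0906, 0.0412]
tcp_rot: [3.108, 0.458, 0.004]
wrist_force: [-0.9, 0.8, 6.4]
width: 0.41
grip_force: 39.9
```

Emit:
servo_tool(
  series=[
    [0, 0, 0.15, 0, 0, 0, 1],
    [0, 0, 0.35, 0, 0, 0, 1],
    [0, 0, 0.6, 0, 0, 0, 1],
    [0, 0, 0.85, 0, 0, 0, 1],
    [0, 0, 0.95, 0, 0, 0, 1],
    [0, 0, 0.95, 0, 0, 0, 1],
  ],
)

```text
time: 20.25
tool_pos: [0.6195, 0.0906, 0.1847]
tcp_rot: [3.108, 0.458, 0.009]
wrist_force: [0.3, 0.5, -2.3]
width: 0.411
grip_force: 40.6
```

Emit:
servo_tool(
  series=[
    [-0.12, 0.15, 0, 0, 0, 0, 1],
    [-0.28, 0.36, 0, 0, 0, 0, 1],
    [-0.45, 0.58, 0, 0, 0, 0, 1],
    [-0.62, 0.8, 0, 0, 0, 0, 1],
    [-0.76, 0.99, 0, 0, 0, 0, 1],
    [-0.76, 0.99, 0, 0, 0, 0, 1],
    [-0.76, 0.99, 0, 0, 0, 0, 1],
    [-0.76, 0.99, 0, 0, 0, 0, 1],
    [-0.76, 0.99, 0, 0, 0, 0, 1],
  ],
)

```text
time: 21.15
tool_pos: [0.5038, 0.2379, 0.1808]
tcp_rot: [3.108, 0.456, -0.002]
wrist_force: [0.3, -0.9, -2.3]
width: 0.411
grip_force: 40.9
```

```bash
python3 w.py w7.png "{}"
```

```text
[0.50403447 0.23795142 0.18115582] 21.2 0.4134167042267024
px [442. 134.] stand blue [0.6139 0.0899] 0.0436 2796
px [464. 303.] stand red [ 0.436  -0.0349] 0.0459 1310
px [270. 193.] stand yellow [0.5016 0.2384] 0.0433 3469
px [587. 204.] stand white [ 0.6461 -0.0579] 0.0227 230
```

View pics/w7.png

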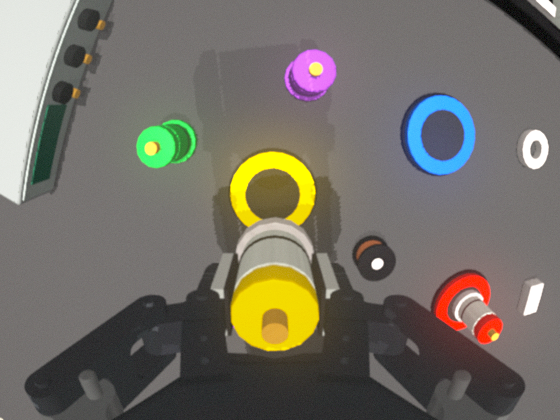

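Yellow is held over the yellow ring (273,192), the blue stand at (440,134) is empty and red is upright at (470,308). Lower and release, then go to blue.

Emit:
servo_tool(
  series=[
    [-0.01, 0, -0.25, 0, 0, 0, 1],
    [-0.01, 0, -0.5, 0, 0, 0, 1],
    [-0.01, 0, -0.75, 0, 0, 0, 1],
    [-0.01, 0, -0.88, 0, 0, 0, 1],
    [-0.01, 0, -0.92, 0, 0, 0, 1],
    [-0.01, 0, -0.935, 0, 0, 0, 1],
    [-0.01, 0, -0.935, 0, 0, 0, 1],
    [-0.01, 0, -0.935, 0, 0, 0, 1],
    [-0.01, 0, -0.935, 0, 0, 0, 1],
  ],
)

```text
time: 22.1
tool_pos: [0.5031, 0.2392, 0.0426]
tcp_rot: [-3.108, -0.458, -0.003]
wrist_force: [1.3, 0.4, -2.1]
width: 0.412
grip_force: 41.0
```

Emit:
servo_tool(
  series=[
    [0, 0, 0, 0, 0, 0, 0.5],
    [0, 0, 0, 0, 0, 0, 0.4],
    [0, 0, 0, 0, 0, 0, 0.2],
    [0, 0, 0, 0, 0, 0, 0],
    [0, 0, 0, 0, 0, 0, 0],
    [0, 0, 0, 0, 0, 0, 0],
    [0, 0, 0, 0, 0, 0, 0],
    [0, 0, 0, 0, 0, 0, 0],
  ],
)

```text
time: 22.9
tool_pos: [0.5021, 0.2389, 0.0415]
tcp_rot: [-3.108, -0.458, 0.0]
wrist_force: [0.4, -0.1, 0.0]
width: 1.005
grip_force: 0.0
```

Emit:
servo_tool(
  series=[
    [0, 0, 0.25, 0, 0, 0, 0],
    [0, 0, 0.5, 0, 0, 0, 0],
    [0, 0, 0.75, 0, 0, 0, 0],
    [0, -0.1, 1, 0, 0, 0, 0],
    [0.05, -0.4, 1, 0, 0, 0, 0],
    [0.1, -0.7, 1, 0, 0, 0, 0],
    [0.2, -1, 1, 0, 0, 0, 0],
    [0.2, -1, 1, 0, 0, 0, 0],
  ],
)

```text
time: 23.7
tool_pos: [0.5334, 0.0842, 0.1919]
tcp_rot: [3.107, 0.45, 0.002]
wrist_force: [-0.0, 1.1, 0.3]
width: 0.999
grip_force: 0.0
```

Emit:
servo_tool(
  series=[
    [0.1, -0.3, 0.1, 0, 0, 0, 0],
    [0.2, -0.6, 0.2, 0, 0, 0, 0],
    [0.3, -0.85, 0.29, 0, 0, 0, 0],
    [0.32, -1, 0.29, 0, 0, 0, 0],
    [0.32, -1, 0.29, 0, 0, 0, 0],
  ],
)

```text
time: 24.2
tool_pos: [0.5809, -0.0634, 0.2355]
tcp_rot: [3.108, 0.453, 0.001]
wrist_force: [-0.8, 0.2, -0.1]
width: 1.003
grip_force: 0.0
```

Emit:
servo_tool(
  series=[
    [0.1, -0.3, 0, 0, 0, 0, 0],
    [0.2, -0.6, 0, 0, 0, 0, 0],
    [0.3, -0.85, 0, 0, 0, 0, 0],
    [0.32, -0.96, 0, 0, 0, 0, 0],
    [0.32, -0.96, 0, 0, 0, 0, 0],
    [0.32, -0.96, 0, 0, 0, 0, 0],
    [0.32, -0.96, 0, 0, 0, 0, 0],
  ],
)

```text
time: 24.9
tool_pos: [0.6277, -0.203, 0.2348]
tcp_rot: [-3.106, -0.46, 0.001]
wrist_force: [-0.2, -0.1, 1.2]
width: 0.997
grip_force: 0.0
```

```bash
python3 w.py w8.png "{'blue':(.628,-.206)}"
```

```text
[ 0.627814   -0.20308077  0.23501476] 24.95 0.9996619003818137
px [ 56. 132.] stand blue [0.6145 0.0836] 0.0445 1672
px [119. 280.] stand red [ 0.4393 -0.0412] 0.0448 941
px [-18. 185.] stand yellow [0.507  0.1949] 0.0241 100
px [276. 182.] stand white [ 0.627 -0.206] 0.0429 2940
cap blue (array([ 0.6221307 , -0.20723443]), (np.int32(30), np.int32(21))) stub [(array([ 0.628 , -0.2077]), 0.63)]
```

View pics/w8.png

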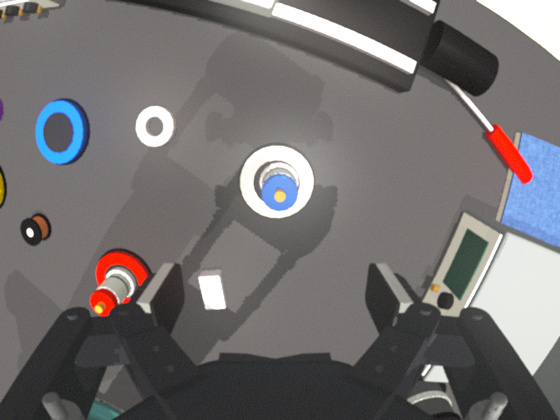

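Blue sensor stands at (279,185) on the white ring, a few mm to the right. Shift slightly in y and grasp.

Emit:
servo_tool(
  series=[
    [0, -0.025, -0.3, 0, 0, 0, 0],
    [0, -0.025, -0.6, 0, 0, 0, 0],
    [0, -0.025, -0.85, 0, 0, 0, 0],
    [0, -0.025, -1, 0, 0, 0, 0],
    [0, -0.025, -1, 0, 0, 0, 0],
  ],
)

```text
time: 25.5
tool_pos: [0.6244, -0.2064, 0.0802]
tcp_rot: [-3.103, -0.459, 0.012]
wrist_force: [-1.1, 0.3, 0.3]
width: 1.003
grip_force: 0.0
```

Emit:
servo_tool(
  series=[
    [0, 0, -0.15, 0, 0, 0, 0],
    [0, 0, -0.31, 0, 0, 0, 0],
    [0, 0, -0.31, 0, 0, 0, 0],
    [0, 0, -0.31, 0, 0, 0, 0.3],
    [0, 0, -0.31, 0, 0, 0, 0.4],
    [0, 0, -0.31, 0, 0, 0, 0.5],
    [0, 0, -0.31, 0, 0, 0, 0.6],
    [0, 0, -0.31, 0, 0, 0, 0.8],
    [0, 0, -0.31, 0, 0, 0, 1],
    [0, 0, -0.31, 0, 0, 0, 1],
    [0, 0, -0.31, 0, 0, 0, 1],
    [0, 0, -0.31, 0, 0, 0, 1],
  ],
)

```text
time: 26.7
tool_pos: [0.6294, -0.2092, 0.0407]
tcp_rot: [3.107, 0.458, 0.004]
wrist_force: [-1.0, 1.2, 5.9]
width: 0.413
grip_force: 40.2
```

Emit:
servo_tool(
  series=[
    [0, 0, 0.15, 0, 0, 0, 1],
    [0, 0, 0.35, 0, 0, 0, 1],
    [0, 0, 0.6, 0, 0, 0, 1],
    [0, 0, 0.85, 0, 0, 0, 1],
    [0, 0, 0.95, 0, 0, 0, 1],
    [0, 0, 0.95, 0, 0, 0, 1],
  ],
)

```text
time: 27.3
tool_pos: [0.63, -0.2096, 0.1843]
tcp_rot: [3.105, 0.458, 0.008]
wrist_force: [0.3, 0.2, -1.8]
width: 0.412
grip_force: 40.3
```

Emit:
servo_tool(
  series=[
    [-0.02, 0.2, 0, 0, 0, 0, 1],
    [-0.03, 0.5, 0, 0, 0, 0, 1],
    [-0.04, 0.8, 0, 0, 0, 0, 1],
    [-0.05, 1, 0, 0, 0, 0, 1],
    [-0.05, 1, 0, 0, 0, 0, 1],
  ],
)

```text
time: 27.8
tool_pos: [0.6182, -0.0546, 0.1773]
tcp_rot: [-3.104, -0.464, 0.009]
wrist_force: [-0.9, -0.4, -1.9]
width: 0.412
grip_force: 40.7
```

Emit:
servo_tool(
  series=[
    [-0.02, 0.3, 0, 0, 0, 0, 1],
    [-0.03, 0.6, 0, 0, 0, 0, 1],
    [-0.035, 0.85, 0, 0, 0, 0, 1],
    [-0.035, 0.97, 0, 0, 0, 0, 1],
    [-0.035, 0.97, 0, 0, 0, 0, 1],
    [-0.035, 0.97, 0, 0, 0, 0, 1],
    [-0.035, 0.97, 0, 0, 0, 0, 1],
  ],
)

```text
time: 28.5
tool_pos: [0.6151, 0.0851, 0.1801]
tcp_rot: [3.108, 0.456, -0.002]
wrist_force: [0.4, -0.5, -2.0]
width: 0.412
grip_force: 41.0
```

```bash
python3 w.py w9.png "{'red':(.436,-.039),'yellow':(.502,.239)}"
```

```text
[0.61527825 0.08501765 0.1804355 ] 28.55 0.41117518796162833
px [269. 192.] stand blue [0.6149 0.0878] 0.0422 2739
px [327. 355.] stand red [ 0.4492 -0.0055] 0.0231 416
px [112. 249.] stand yellow [0.503  0.2366] 0.0443 1997
px [499. 251.] stand white [ 0.6264 -0.2042] 0.0424 1372
red -
cap yellow (array([0.49986786, 0.23896779]), (np.int32(35), np.int32(37))) stub [(array([0.5021, 0.2354]), 0.78)]
```

View pics/w9.png

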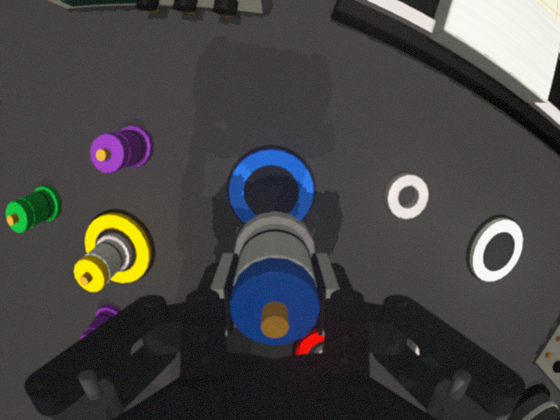

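Blue is held over the blue ring (271,188), about 3 mm short in y. Correct, lower, release and rise.

Emit:
servo_tool(
  series=[
    [0, 0.022, -0.25, 0, 0, 0, 1],
    [0, 0.022, -0.5, 0, 0, 0, 1],
    [0, 0.022, -0.75, 0, 0, 0, 1],
    [0, 0.022, -0.88, 0, 0, 0, 1],
    [0, 0.022, -0.915, 0, 0, 0, 1],
    [0, 0.022, -0.93, 0, 0, 0, 1],
    [0, 0.022, -0.93, 0, 0, 0, 1],
    [0, 0.022, -0.93, 0, 0, 0, 1],
    [0, 0.022, -0.93, 0, 0, 0, 1],
  ],
)

```text
time: 29.5
tool_pos: [0.6166, 0.09, 0.0431]
tcp_rot: [3.108, 0.458, 0.005]
wrist_force: [0.3, 0.6, -1.4]
width: 0.413
grip_force: 41.1
```

Emit:
servo_tool(
  series=[
    [0, 0, 0, 0, 0, 0, 0.5],
    [0, 0, 0, 0, 0, 0, 0.4],
    [0, 0, 0, 0, 0, 0, 0.2],
    [0, 0, 0, 0, 0, 0, 0],
    [0, 0, 0, 0, 0, 0, 0],
    [0, 0, 0, 0, 0, 0, 0],
    [0, 0, 0, 0, 0, 0, 0],
    [0, 0, 0, 0, 0, 0, 0],
  ],
)

```text
time: 30.3
tool_pos: [0.6153, 0.09, 0.0415]
tcp_rot: [3.108, 0.458, -0.0]
wrist_force: [-0.4, 0.1, 0.1]
width: 0.999
grip_force: 0.0
```

Emit:
servo_tool(
  series=[
    [0, 0, 0.25, 0, 0, 0, 0],
    [0, 0, 0.5, 0, 0, 0, 0],
    [0, 0, 0.75, 0, 0, 0, 0],
    [0, 0, 1, 0, 0, 0, 0],
    [0, -0.3, 1, 0, 0, 0, 0],
    [0, -0.6, 1, 0, 0, 0, 0],
    [0, -0.9, 1, 0, 0, 0, 0],
    [0, -1, 1, 0, 0, 0, 0],
    [0, -1, 1, 0, 0, 0, 0],
  ],
)

```text
time: 31.2
tool_pos: [0.6152, -0.0621, 0.1915]
tcp_rot: [3.109, 0.453, -0.0]
wrist_force: [-1.0, 1.7, -0.4]
width: 0.998
grip_force: 0.0
```

Emit:
servo_tool(
  series=[
    [0, -0.3, 0.2, 0, 0, 0, 0],
    [0, -0.6, 0.4, 0, 0, 0, 0],
    [0, -0.9, 0.5, 0, 0, 0, 0],
    [0, -1, 0.5, 0, 0, 0, 0],
    [0, -1, 0.5, 0, 0, 0, 0],
    [0, -1, 0.5, 0, 0, 0, 0],
  ],
)

```text
time: 31.8
tool_pos: [0.6151, -0.2085, 0.2653]
tcp_rot: [-3.106, -0.458, 0.002]
wrist_force: [0.3, -0.4, -0.4]
width: 0.999
grip_force: 0.0
```

Run:
```python
from h import *
P={'blue':(.614,.088),'red':(.436,-.039),'yellow':(.502,.239)}
a=shot('scene'); b=shot('side')
for c,im in (('scene',a),('side',b)):
    for k,p in P.items(): print(c,k,cap(im,c,k,(*p,.071),14))
x=cv2.resize(a[140:290,130:430,::-1],(800,400)); y=b[110:310,130:430,::-1]
cv2.imwrite('pics/e1.png',cv2.resize(a[140:290,130:430,::-1],(560,280),interpolation=3)); 
cv2.imwrite('pics/end.png',np.vstack([cv2.resize(a[140:280,130:430,::-1],(600,280),interpolation=3),cv2.resize(b[160:310,130:430,::-1],(600,300),interpolation=3)]))
```

```text
scene blue (array([0.61652941, 0.08629467]), (np.int32(27), np.int32(18)))
scene red (array([ 0.44171993, -0.03846644]), (np.int32(25), np.int32(19)))
scene yellow (array([0.50527542, 0.23459888]), (np.int32(25), np.int32(20)))
side blue (array([0.61599497, 0.09123502]), (np.int32(19), np.int32(17)))
side red (array([ 0.43606344, -0.04071327]), (np.int32(19), np.int32(17)))
side yellow (array([0.49907087, 0.23932299]), (np.int32(23), np.int32(23)))
```

View pics/end.png

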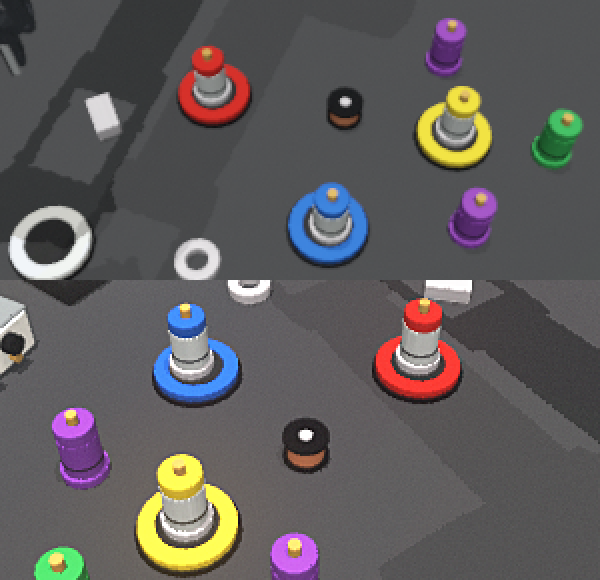

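All three sensors stand upright on their matching rings: red (210,85), yellow (455,125), blue (330,215) in the upper crop. The white stand is empty, and each sensor measures within about 3 mm of its stand's centre.

```bash
python3 -c "
from workcell import bot
print(bot.finish_job())"
```

```text
the job is handed in; nothing more can be done
None
```

I handed the job in at about 32 s on the robot clock, and the hand-in call returned no verdict. In the last pictures all three sensors stand upright on their matching stands, about 3 mm off centre, the white stand is empty, and the coil, block and bearing look undisturbed.

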